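# Blow off a marked canister and hold its base to the code reader

### The job

Draw the blue-banded canister out of the rack, press it base-down onto the green sprung plate of the blow-off unit until the plate is fully down, then lift it, tip it over and hold its base squarely in front of the code reader's window, centred and about 80 mm away. Finish while still holding it there in the air, touching nothing but your gripper, and leave the other canisters, the chrome fitting and the mouse undisturbed.

Things in the scene. Friction and masses are not known exactly. Their poses are not given: they have to be found in the camera images.
- blue_canister_mid (a point): Closed cylindrical metal canister, 46 mm diameter, 110 mm tall, 150 to 310 g, standing upright in a nest of the rack, a blue band round its lower half and a blue disc on its lid. This point is its centre, half-way up (55 mm above its base); z runs from base to lid. The rack hides its lowest 30 mm. The one to handle; it is rigid and smooth, and may be gripped across its diameter anywhere above the rack.
- blue_canister_base (a point): Centre of the underside of the blue canister (55 mm below its centre); a black square code is marked there. z points from here to the lid.
- red_canister_mid (a point): Closed cylindrical metal canister, 46 mm diameter, 110 mm tall, 150 to 310 g, standing upright in a nest of the rack, a red band round its lower half and a red disc on its lid. This point is its centre, half-way up (55 mm above its base); z runs from base to lid. Leave alone.
- yellow_canister_mid (a point): Closed cylindrical metal canister, 46 mm diameter, 110 mm tall, 150 to 310 g, standing upright in a nest of the rack, a yellow band round its lower half and a yellow disc on its lid. This point is its centre, half-way up (55 mm above its base); z runs from base to lid. Leave alone.
- rack: Fixed black block, 80 (x) x 270 (y) x 45 (z) mm, origin at the centre of its underside, on the table. Three round nests 50 mm wide and 30 mm deep lie in a row along its y axis at y = -90, 0 and +90 mm, floor 15 mm above the table; each holds one canister, in any order.
- plate_top (a point): Centre of the top of the green sprung plate (disc of 68 mm diameter, top 46 mm above the table when up) on the fixed grey blow-off unit (110 x 110 mm, housing 30 mm tall, collar to 34 mm). z is up.
- plate (a joint): Travel of the sprung plate, m: 0 is up, 0.008 is fully down. Straight down; about 1 N starts it and 8 N brings it fully down, then it meets a hard stop. It springs back up.
- reader_window (a point): Centre of the window (black square face with a round lens) of the fixed blue code reader, about 106 mm above the table. Its z axis is the line of sight, out of the window, 45 degrees up from level and to the robot's left (+y) and somewhat back towards it; y is level. The reader's head is 52 x 54 mm across and 60 mm deep behind the window, on a foot of 100 x 90 mm.
- fitting_mid (a point): Small loose chrome flanged fitting, 52 mm diameter, 50 mm tall, upright on the table; this is its centre. Leave alone.
- mouse_mid (a point): White computer mouse, 100 x 58 x 24 mm, loose on a black mat; this is its centre. Leave alone.
- blue_canister: The blue canister: origin at the centre of its underside, z to its lid.
- blower: The fixed blow-off unit with its plate: origin on the table under the centre of the plate, z up.
- reader: The code reader with its foot,: origin on the table under the head, z up, x pointing away from where the window looks.
Mind the look-alikes: they are no part of the job. Leave any brown look-alike of the part that bears yellow_canister_mid alone.

How it is judged:
On the way:
1. the held blue canister, upright, presses the sprung plate fully down (7 mm or more of its 8 mm) (value of joint plate above 0.007 m and contact force between blue_canister and blower above 2 N and angle between blue_canister_base's own z axis and vertical below 0.2 rad and contact force between blue_canister and the fingers above 1 N and horizontal distance between blue_canister_base and plate_top below 0.03 m), for 0.2 s.
At the end, for the whole second after the job is handed in: Blue canister held still in the fingers, resting on nothing, base towards the reader, 50-110 mm in front of the window, within 25 mm of its line of sight in x and y, axis within 15 deg of that line; other canisters, fitting and mouse within 30 mm of their starts and within 17 deg of upright (contact force between blue_canister and the fingers above 1 N and contact force between blue_canister and reader below 0.1 N and contact force between blue_canister and blower below 0.1 N and contact force between blue_canister and rack below 0.1 N and height (world z) of blue_canister_base above 0.1 m and z of blue_canister_base in the frame of reader_window between 0.05 and 0.11 m and x of blue_canister_base in the frame of reader_window between -0.025 and 0.025 m and y of blue_canister_base in the frame of reader_window between -0.025 and 0.025 m and angle between the z axis of blue_canister_base and the z axis of reader_window, either way round below 0.26 rad and angle between blue_canister_base's own z axis and vertical below 1.3 rad and linear speed of blue_canister below 0.03 m/s and distance of each of red_canister_mid, yellow_canister_mid, fitting_mid, mouse_mid from where it was at the start of the episode below 0.03 m and angle between each of red_canister_mid, yellow_canister_mid, fitting_mid, mouse_mid's own z axis and vertical below 0.3 rad); the arm keeps its last pose, push and grip.
It fails at once if the red canister is disturbed (moved over 30 mm or tipped over 17 degrees) (distance of red_canister_mid from where it was at the start of the episode above 0.03 m or angle between red_canister_mid's own z axis and vertical above 0.3 rad).
It fails at once if the yellow canister is disturbed (moved over 30 mm or tipped over 17 degrees) (distance of yellow_canister_mid from where it was at the start of the episode above 0.03 m or angle between yellow_canister_mid's own z axis and vertical above 0.3 rad).
It fails at once if the fitting is disturbed (moved over 30 mm or tipped over 17 degrees) (distance of fitting_mid from where it was at the start of the episode above 0.03 m or angle between fitting_mid's own z axis and vertical above 0.3 rad).
It fails at once if the mouse is disturbed (moved over 30 mm or tipped over 17 degrees) (distance of mouse_mid from where it was at the start of the episode above 0.03 m or angle between mouse_mid's own z axis and vertical above 0.3 rad).
It also fails if it takes over 45 s, if anything falls off the work surface, if the arm or the gripper's body presses on something with over 40 N, if the wrist force passes 120 N, or if a joint passes its speed limit or range.

### The arm

A 6-joint arm with a two-finger parallel gripper is mounted at the origin on the work surface. World frame = base frame: x ahead of the robot, y to its left, z up, the work surface at z = 0. Lengths are in m, angles in rad, forces in N, time in s.
With the tool pointing down it reaches from about 0.375 to 0.975 m from the base axis. Payload 3.8 kg.
Tool frame: the origin (TCP) lies on the centre line of the jaws, within the pads' length; the fingertips stand 22 mm ahead of it and the grasp point (between the pads) lies 3 mm ahead of it; z points along the fingers, x is the direction in which the jaws open and shut, and the axes are right-handed (so a half turn about z gives the same grasp; the last joint's range is limited). The gripper opens to 85 mm and grips with 20 to 120 N. Pads are 22 mm wide; open, the fingers measure 114 mm over their backs; the gripper's body (76 mm by 85 mm) begins 54 mm behind the grasp point. The pads swing forward as they close: fully open they stand 13 mm farther back than shut.
Start: joints at [1.149, 0.264, 1.604, -0, 1.274, -0.037], TCP at [0.253, 0.626, 0.253] pointing down, gripper open.
Joint ranges: [-2.63, 2.63], [-0.94, 2.18], [0.31, 2.57], [-1.31, 4.45], [0, 2.66], [-2.55, 2.55]. Speed limits (rad/s): [2.57, 2.57, 3.14, 3.14, 3.14, 3.14].

### API

Orientations are given as a rotation vector (axis times angle).
In Python, from workcell import bot, viewer gives the robot as it stands.
- The arm moves only by the tool move_arm, never from a script. Its argument "series" is text: rows parted by semicolons, each of 7 numbers parted by spaces: the turn, a rotation vector about the tool's x, y, z scaled (see below), then the shift along the tool's x, y, z scaled (see below), then the opening, from -1 (shut) to 1 (fully open). A call has exactly 8 rows; each row is the pose to reach, as a shift and turn from the pose commanded when the call began, along the tool's axes at that moment; what a row does not reach only later rows make up. The controller multiplies each number of a shift by 100 mm and each number of a turn by 120 degrees. A row lasts 1/10 s, in which the tool goes at most 50 mm and 8.59 degrees, less where a joint would pass 70% of its speed; a pose out of reach is approached as far as the arm can. A call with a number of a shift or a turn outside -1 to 1 is refused whole. A call with a gripper value outside its range is refused whole. The fingers move at their own pace and stop on an object; "squeeze" is the grip in N (left out, the last holds). Time passes only in rows, so rows that repeat a pose let the fingers close, or fill a call up. It gives the time, the measured TCP pose, the force and the opening at its end, in the units of the state.
- bot.read_state(): the state, without advancing time (a new reading comes with each control period).
- viewer.read_camera(name): name is "scene" or "top"; returns a dict with "pixels" (480x640x3 uint8, red, green, blue), "K" (3x3 intrinsics, pixels), "dist" ([k1, k2, p1, p2, k3] as OpenCV has them; the pictures are not rectified), "world_to_cam" (4x4, takes a point from world to camera coordinates). Camera axes: x right, y up, looking along -z (the intrinsics and any distortion apply to the point x, -y, -z); pixel columns grow to the right and rows downward; lengths in m; the calibration is good to about 2 mm. A picture is of the moment at which its call begins. There is no depth.
- bot.finish_job(): hands the job in, once; it reports no verdict.
The state is a dict: "time": time; "q": joint angles; "joint_vel": joint speeds; "joint_torque": joint torques, N m; "tool_pos": TCP position; "tcp_rot": TCP orientation; "wrist_force": force on the tool from outside, world axes, zero at the start; "torque": the same for the moment, N m; "width": opening from 0.0 (shut) to 1.0 (fully open).
Only numpy, scipy, OpenCV 4.12 (cv2) and the standard library are available. Lean on these libraries where they do the work, as an engineer would, in place of code of your own. Each camera call takes 0.05 s, during which the arm holds its last target.

## Working session

There is one attempt and no reset: what is moved stays moved. The work goes in short steps, Python scripts to look and compute and a tool call to move; the robot and the scene stay as the last step left them, time stands still between calls to the robot, and variables do not carry over. Pictures are saved under pics/ and viewed, and the job is handed in when it is done.

Besides the shell and the picture viewer there is one more tool, called after "Emit:" as name(argument=value, ...) on one line, values as JSON. move_arm: Moves the arm, as the interface text tells. Its arguments: {"type":"object","properties":{"series":{"type":"string"},"squeeze":{"type":"number"}},"required":["series"]}

```bash
ls; mkdir -p pics
python3 - <<'E'
from workcell import bot, viewer
import cv2,numpy as np
print(bot.read_state())
for n in("scene","top"):
    r=viewer.read_camera(n); cv2.imwrite(f"pics/{n}0.png",r["pixels"][:,:,::-1]); np.savez(f"{n}0.npz",**r)
    print(n,r["K"],r["dist"],r["world_to_cam"])
E
```

```text
pics
{'time': 0.0, 'q': array([ 1.14913676e+00,  2.64776621e-01,  1.60540754e+00,  2.41602531e-06,
        1.27370181e+00, -3.68878053e-02]), 'joint_vel': array([-0.00193922, -0.00043226, -0.00116028,  0.00074535, -0.00031304,
       -0.00032338]), 'joint_torque': array([-5.43666611e-04, -5.15119743e+01, -3.67313004e+01,  7.89721116e-05,
        1.32497092e-02, -1.71491740e-05]), 'tool_pos': array([0.25306678, 0.62501134, 0.25192805]), 'tcp_rot': array([ 2.60419733,  1.75503801, -0.00306022]), 'wrist_force': array([ 0.90855921, -0.55378757, -0.51189484]), 'torque': array([ 0.01790768,  0.01262316, -0.01176008]), 'width': 1.0041781840614845}
scene [[476.07506244   0.         315.14160527]
 [  0.         476.07506244 242.32466946]
 [  0.           0.           1.        ]] [-0.05943191  0.          0.          0.          0.        ] [[ 0.19307026  0.98100523  0.01877796 -0.10422788]
 [-0.74868734  0.13492433  0.64904752  0.32035642]
 [ 0.63418541 -0.13937059  0.76051608 -1.38764296]
 [ 0.          0.          0.          1.        ]]
top [[564.58692816   0.         323.71975591]
 [  0.         564.58692816 237.87450553]
 [  0.           0.           1.        ]] [-0.14913546  0.          0.          0.          0.        ] [[ 0.00415138 -0.99988722 -0.01443289 -0.01580505]
 [ 0.9906451   0.00214347  0.13644667 -0.50843879]
 [-0.13640035 -0.01486432  0.99054227 -1.24337935]
 [ 0.          0.          0.          1.        ]]
```

View pics/scene0.png

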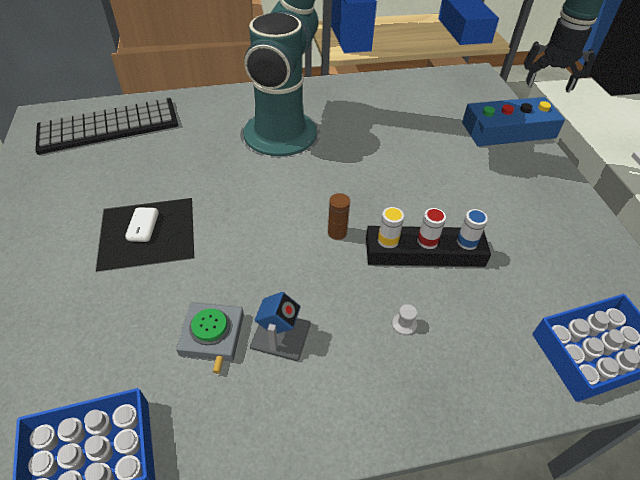

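View pics/top0.png

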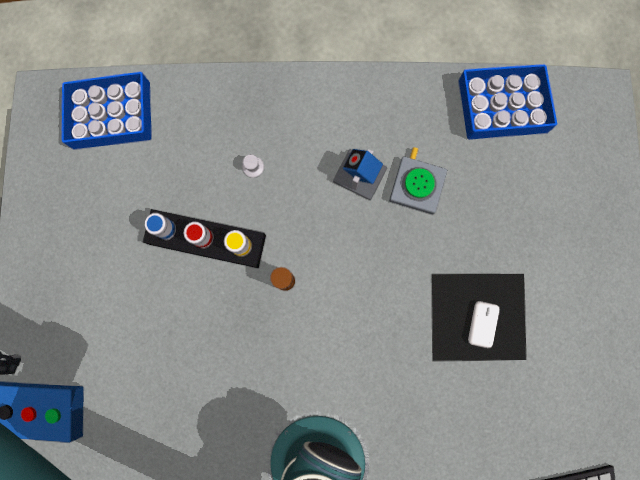

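The scene view shows the blue lid at (475,215) at the rack's right end, the plate at (210,324) and the reader's lens at (289,311). In the top view they are at (155,225), (420,183) and about (354,159). Next I'll measure them.

```bash
cat > h.py <<'E'
import numpy as np,cv2
def load(f): return dict(np.load(f))
def ray(c,uv):
    p=cv2.undistortPoints(np.array([[uv]],float),c["K"],c["dist"])[0,0]
    M=c["world_to_cam"];R=M[:3,:3];o=-R.T@M[:3,3]
    d=R.T@np.array([p[0],-p[1],-1.]);return o,d/np.linalg.norm(d)
def onz(c,uv,z):
    o,d=ray(c,uv);return o+d*(z-o[2])/d[2]
def tri(a,b):
    A=[];B=[]
    P=[np.eye(3)-np.outer(d,d) for o,d in(a,b)]
    x=np.linalg.solve(P[0]+P[1],P[0]@a[0]+P[1]@b[0])
    return x,[np.linalg.norm(P[i]@(x-(a,b)[i][0])) for i in(0,1)]
def proj(c,X):
    M=c["world_to_cam"];p=M[:3,:3]@X+M[:3,3]
    q=np.array([[p[0],-p[1],-p[2]]])
    return cv2.projectPoints(q,np.zeros(3),np.zeros(3),c["K"],c["dist"])[0][0,0]
def blobs(c,box,f,n=3):
    x0,y0,x1,y1=box
    hsv=cv2.cvtColor(np.ascontiguousarray(c["pixels"][y0:y1,x0:x1]),cv2.COLOR_RGB2HSV)
    m=f(hsv).astype(np.uint8)
    k,_,s,ce=cv2.connectedComponentsWithStats(m)
    o=sorted(range(1,k),key=lambda i:-s[i,4])[:n]
    return [(ce[i]+[x0,y0],s[i,4],s[i,:4]+[x0,y0,0,0]) for i in o]
E
python3 - <<'E'
from h import *
S=load("scene0.npz");T=load("top0.npz")
hue=lambda a,b,s=110,v=50:(lambda h:(h[...,0]>=a)&(h[...,0]<=b)&(h[...,1]>s)&(h[...,2]>v))
red=lambda h:((h[...,0]<8)|(h[...,0]>172))&(h[...,1]>110)&(h[...,2]>50)
for n,f,bs,bt,z in [("blue",hue(100,125),(455,200,495,255),(140,205,180,245),.125),("red",red,(415,200,450,255),(180,215,215,252),.125),("yellow",hue(18,35),(375,200,410,255),(220,225,256,260),.125),("plate",hue(45,75),(180,295,245,360),(390,150,450,215),.046),("lens",red,(270,295,305,325),(335,140,375,180),.106)]:
    print(n)
    for nm,c,b in(("S",S,bs),("T",T,bt)):
        for ce,a,bb in blobs(c,b,f,2): print(" ",nm,ce.round(1),a,bb,onz(c,ce,z).round(4))
    a=blobs(S,bs,f,3);
    a=min([x for x in a if x[1]>30],key=lambda x:x[0][1])
    b=blobs(T,bt,f,1)[0]
    if a: print("  tri",tri(ray(S,a[0]),ray(T,b[0])))
s=S["pixels"][270:380,160:330];t=T["pixels"][130:225,310:460]
cv2.imwrite("pics/s1.png",cv2.resize(s[:,:,::-1],None,fx=4.5,fy=4.5,interpolation=cv2.INTER_CUBIC))
cv2.imwrite("pics/t1.png",cv2.resize(t[:,:,::-1],None,fx=5,fy=5,interpolation=cv2.INTER_CUBIC))
E
```

```text
blue
  S [476.8 215.9] 143 [469 210  16  13] [0.5245 0.3524 0.125 ]
  S [467.  241.6] 136 [458 233  22  14] [0.5887 0.3025 0.125 ]
  T [154.1 223. ] 189 [147 216  16  15] [0.5275 0.3492 0.125 ]
  T [170.9 230.6] 48 [164 221  11  17] [0.511  0.3114 0.125 ]
  tri (array([0.52728472, 0.3490675 , 0.1282977 ]), [np.float64(0.0009781049763769273), np.float64(0.0009781049763769388)])
red
  S [435.  214.6] 152 [427 209  17  12] [0.5052 0.2645 0.125 ]
  S [427.3 240.4] 134 [418 230  22  16] [0.5712 0.2231 0.125 ]
  T [193.9 232. ] 200 [186 224  16  17] [0.5081 0.2611 0.125 ]
  T [208.2 239.3] 51 [200 228  13  20] [0.4925 0.2296 0.125 ]
  tri (array([0.5080225 , 0.26143579, 0.12829588]), [np.float64(0.0011864451572613352), np.float64(0.001186445157261246)])
yellow
  S [392.9 213.8] 156 [385 208  17  12] [0.487  0.1763 0.125 ]
  S [387.8 239.9] 151 [378 232  23  14] [0.5558 0.1441 0.125 ]
  T [234.4 240.5] 212 [227 233  16  16] [0.49   0.1733 0.125 ]
  T [244.9 249. ] 61 [234 236  18  21] [0.4721 0.1505 0.125 ]
  tri (array([0.48989901, 0.1737681 , 0.12823188]), [np.float64(0.001085425407525027), np.float64(0.0010854254075250858)])
plate
  S [208.7 324.4] 887 [191 309  36  32] [ 0.6383 -0.23    0.046 ]
  T [419.4 182.5] 694 [405 168  30  30] [ 0.6349 -0.2322  0.046 ]
  tri (array([ 0.63581151, -0.23162486,  0.04222411]), [np.float64(0.001184587963271722), np.float64(0.0011845879632717143)])
lens
  S [288.2 309.5] 45 [285 306   7   8] [ 0.6702 -0.078   0.106 ]
  T [353.9 158.8] 29 [351 156   6   7] [ 0.6733 -0.0805  0.106 ]
  tri (array([ 0.67234259, -0.07929704,  0.10965559]), [np.float64(0.0010281238545684311), np.float64(0.0010281238545684086)])
```

View pics/s1.png

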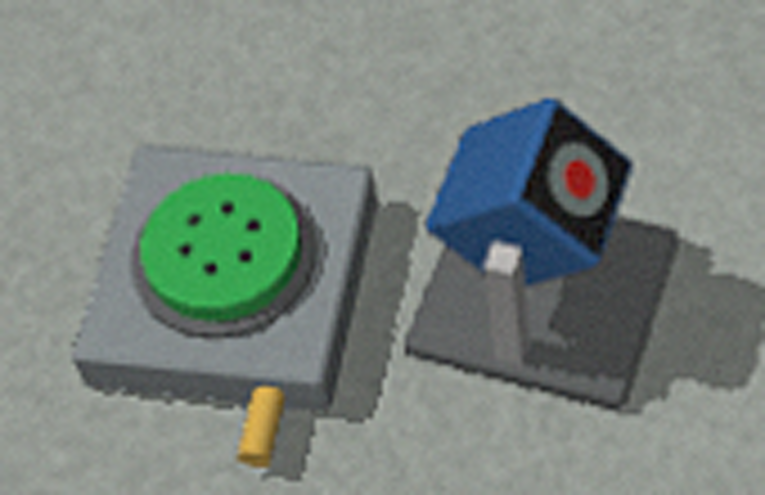

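View pics/t1.png

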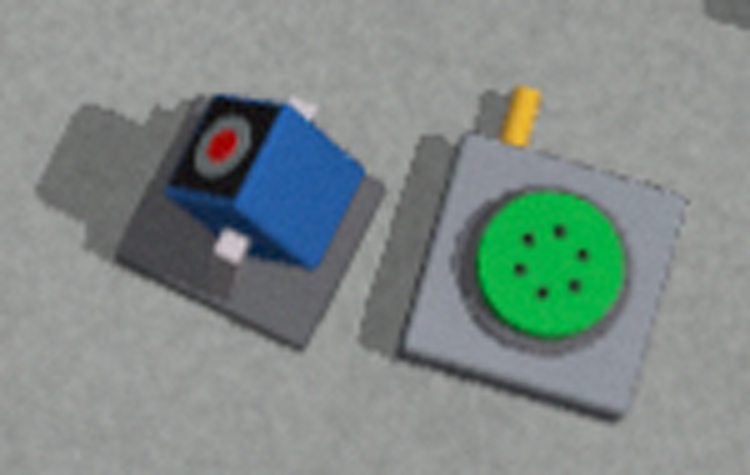

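Run:
```python
from h import *
S=load("scene0.npz");T=load("top0.npz")
def sp(p): return (np.array(p)+.5)/4.5-.5+[160,270]
def tp(p): return (np.array(p)+.5)/5-.5+[310,130]
A,B,C,D=[tri(ray(S,sp(a)),ray(T,tp(b)))[0] for a,b in [((600,260),(212,95)),((520,203),(280,105)),((555,100),(238,207)),((632,163),(170,187))]]
print(np.round([A,B,C,D],4)); print("ctr",(A+B+C+D)/4)
for e in (B-A,C-D,C-B,D-A): print(e.round(4),np.linalg.norm(e))
n=np.cross((C-B)+(D-A),(B-A)+(C-D));n/=np.linalg.norm(n);print("n",n,np.degrees(np.arctan2(n[1],n[0])))
# foot edges near z=.01
for z in (.008,.012):
  F=[onz(T,tp(p),z) for p in((118,258),(300,348),(384,187))]
  for e in(F[1]-F[0],F[2]-F[1]): print(z,np.linalg.norm(e),np.degrees(np.arctan2(e[1],e[0])))
  F=[onz(S,sp(p),z) for p in((406,350),(620,405),(678,235))]
  for e in(F[1]-F[0],F[2]-F[1]): print(z,np.linalg.norm(e),np.degrees(np.arctan2(e[1],e[0])))
# fitting and brown
for nm,c,u in(("fit",T,(252,161)),("brown",T,(281,280))): print(nm,onz(c,u,.05 if nm=="fit" else .11))
M=S["world_to_cam"];print(-M[:3,:3].T@M[:3,3])
```

```text
[[ 0.7006 -0.0757  0.0923]
 [ 0.687  -0.1045  0.1224]
 [ 0.6414 -0.0848  0.1234]
 [ 0.6582 -0.0561  0.0938]]
ctr [ 0.6718044  -0.08025545  0.10797987]
[-0.0136 -0.0287  0.0301] 0.04377156344358943
[-0.0168 -0.0287  0.0296] 0.04450552634935289
[-0.0456  0.0197  0.001 ] 0.049699925488600305
[-0.0424  0.0196  0.0015] 0.04677594951460072
n [0.29391377 0.60953278 0.73626387] 64.25685939866926
0.008 0.09528493948159664 -116.78782478219772
0.008 0.08755116665547877 -27.475880319154484
0.008 0.09691049117807744 63.917701791468396
0.008 0.08769912713289293 152.80348659032316
0.012 0.09499011457381498 -116.78782478219763
0.012 0.08728027112071939 -27.475880319154516
0.012 0.09644975608816761 63.917701791468396
0.012 0.08728218501720046 152.80348659032316
fit [0.68418378 0.15098672 0.05      ]
brown [0.40805864 0.07459415 0.11      ]
[ 1.13999302 -0.1343724   0.84935542]
```

The three lids are 90 mm apart in a row and both views agree. The window's corners give a line of sight of azimuth about 63.5° (left and ahead) and 45° up. The text says "back towards the robot", which disagrees, but both views and the foot edges agree on 63.5°, so I'll use the measured direction. Now I'll plan the approach.

```bash
cat > plan.py <<'E'
import numpy as np,sys
from scipy.spatial.transform import Rotation as Ro
from workcell import bot
def Rdown(az): # tool down, jaw azimuth deg
    a=np.radians(az);x=np.array([np.cos(a),np.sin(a),0]);z=np.array([0,0,-1.]);return np.c_[x,np.cross(z,x),z]
def plan(pos,R,save=True):
    s=bot.read_state();R0=Ro.from_rotvec(s["tcp_rot"]).as_matrix()
    sh=R0.T@(np.array(pos)-s["tool_pos"])/.1
    tu=Ro.from_matrix(R0.T@R).as_rotvec()/np.radians(120)
    print("t",round(s["time"],2),"pos",s["tool_pos"].round(4),"q",s["q"].round(3),"F",s["wrist_force"].round(1),"w",round(s["width"],3))
    print("turn",tu.round(3),"shift",sh.round(3))
    with open("log.txt","a") as f: f.write(" ".join(map(str,[*s["q"],*s["tool_pos"],*s["tcp_rot"]]))+"\n")
E
python3 -c "
from plan import *
plan((.526,.351,.25),Rdown(-12))"
```

```text
t 0.1 pos [0.2531 0.6251 0.2521] q [ 1.149  0.265  1.605 -0.     1.274 -0.037] F [-1.1  0.7 -0.3] w 0.999
turn [0.001 0.001 0.666] shift [-1.516  3.558  0.024]
```

Emit:
move_arm(series="0 0 0.06 -0.05 0.12 0 1; 0 0 0.12 -0.1 0.25 0 1; 0 0 0.18 -0.16 0.38 0 1; 0 0 0.24 -0.22 0.5 0 1; 0 0 0.30 -0.28 0.65 0 1; 0 0 0.36 -0.33 0.78 0 1; 0 0 0.42 -0.38 0.9 0 1; 0 0 0.48 -0.43 1 0 1", squeeze=60)

```text
time: 0.9
tool_pos: [0.3303, 0.5474, 0.2526]
tcp_rot: [3.129, 0.275, -0.001]
wrist_force: [0.0, 0.6, 1.6]
width: 0.997
```

```bash
python3 -c "
from plan import *
plan((.526,.351,.25),Rdown(-12))"
```

```text
t 0.9 pos [0.3303 0.5474 0.2526] q [ 0.989  0.198  1.685 -0.     1.259  0.814] F [0.  0.6 1.6] w 0.997
turn [0.001 0.    0.184] shift [1.585 2.275 0.027]
```

Emit:
move_arm(series="0 0 0.06 0.09 0.12 0 1; 0 0 0.12 0.18 0.25 0 1; 0 0 0.18 0.27 0.38 0 1; 0 0 0.18 0.36 0.5 0 1; 0 0 0.18 0.45 0.65 0 1; 0 0 0.18 0.54 0.78 0 1; 0 0 0.18 0.62 0.9 0 1; 0 0 0.18 0.7 1 0 1")

```text
time: 1.7
tool_pos: [0.4176, 0.4614, 0.2533]
tcp_rot: [3.126, -0.307, -0.0]
wrist_force: [1.0, -0.5, -0.1]
width: 1.001
```

```bash
python3 -c "
from plan import *
plan((.526,.351,.2),Rdown(-12))"
```

```text
t 1.7 pos [0.4176 0.4614 0.2533] q [0.795 0.165 1.722 0.    1.254 0.991] F [ 1.  -0.5 -0.1] w 1.001
turn [0.    0.    0.006] shift [1.278 0.872 0.533]
```

Emit:
move_arm(series="0 0 0 0.12 0.09 0 1; 0 0 0 0.24 0.18 0 1; 0 0 0 0.37 0.27 0 1; 0 0 0 0.5 0.36 0 1; 0 0 0 0.63 0.45 0 1; 0 0 0 0.76 0.54 0 1; 0 0 0 0.88 0.62 0 1; 0 0 0 1 0.7 0 1")

```text
time: 2.5
tool_pos: [0.5021, 0.3734, 0.2533]
tcp_rot: [-3.126, 0.308, -0.0]
wrist_force: [0.9, 0.8, -0.9]
width: 1.002
```

Run:
```python
from plan import *
plan((.526,.351,.2),Rdown(-12))
from scipy.optimize import least_squares
D=np.loadtxt("log.txt");print(len(D))
```

```text
t 2.5 pos [0.5021 0.3734 0.2533] q [0.6   0.172 1.715 0.    1.255 0.796] F [ 0.9  0.8 -0.9] w 1.002
turn [-0.    -0.     0.006] shift [0.278 0.173 0.533]
4
```

Emit:
move_arm(series="0 0 0 0.07 0.05 0.1 1; 0 0 0 0.14 0.1 0.2 1; 0 0 0 0.21 0.13 0.3 1; 0 0 0 0.28 0.17 0.4 1; 0 0 0 0.28 0.17 0.55 1; 0 0 0 0.28 0.17 0.7 1; 0 0 0 0.28 0.17 0.85 1; 0 0 0 0.28 0.17 0.9 1")

```text
time: 3.3
tool_pos: [0.5236, 0.3516, 0.1601]
tcp_rot: [3.124, -0.307, -0.006]
wrist_force: [-0.5, 0.3, -0.0]
width: 0.999
```

Run:
```python
from plan import *
plan((.526,.351,.097),Rdown(-12))
from workcell import viewer
import cv2
a=viewer.read_camera("scene")["pixels"][130:280,340:560];b=viewer.read_camera("top")["pixels"][150:300,80:300]
cv2.imwrite("pics/a2.png",np.vstack([cv2.resize(i,(440,300)) for i in(a,b)])[:,:,::-1])
```

```text
t 3.3 pos [0.5236 0.3516 0.1601] q [0.552 0.255 1.793 0.    1.098 0.747] F [-0.5  0.3 -0. ] w 0.999
turn [0.001 0.002 0.007] shift [ 0.027 -0.001  0.631]
```

View pics/a2.png

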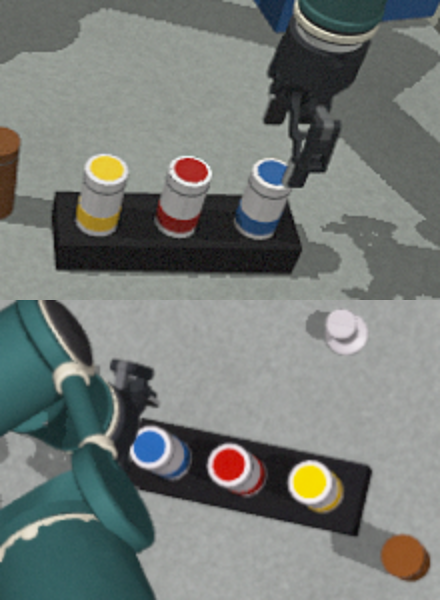

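Run:
```python
from h import *
from plan import *
S=load("scene0.npz");T=load("top0.npz")
s=bot.read_state();R=Ro.from_rotvec(s["tcp_rot"]).as_matrix();p=s["tool_pos"]
print(R.round(3))
for n,o in (("tcp",(0,0,0)),("f+",(.045,0,.01)),("f-",(-.045,0,.01)),("body",(0,0,-.06))):
    X=p+R@np.array(o); a=proj(S,X);b=proj(T,X)
    print(n,X.round(3),(a-[340,130])*2,(b-[80,150])*2+[0,300])
```

```text
[[ 0.981 -0.195 -0.003]
 [-0.195 -0.981 -0.001]
 [-0.002  0.002 -1.   ]]
tcp [0.524 0.352 0.161] [282.63515445 147.48293089] [134.84764729 443.46165659]
f+ [0.568 0.343 0.151] [289.80785913 185.87700095] [148.00021357 403.84701819]
f- [0.48  0.361 0.152] [270.58859663 124.43048998] [127.83254496 486.63652034]
body [0.524 0.352 0.221] [299.64888678 104.65884277] [115.54832739 433.37636559]
```

Run:
```python
from workcell import viewer
from h import *
from plan import *
s=bot.read_state();R=Ro.from_rotvec(s["tcp_rot"]).as_matrix();p=s["tool_pos"]
out=[]
for n,(x0,y0) in (("scene",(430,150)),("top",(100,170))):
    c=viewer.read_camera(n);i=cv2.resize(np.ascontiguousarray(c["pixels"][y0:y0+100,x0:x0+100][:,:,::-1]),(400,400),interpolation=cv2.INTER_CUBIC)
    for o,col in(((0,0,.003),(0,255,255)),((0,0,.022),(255,0,255)),((.0425,.011,.01),(0,255,0)),((.0425,-.011,.01),(0,255,0)),((-.0425,.011,.01),(255,255,0)),((-.0425,-.011,.01),(255,255,0))):
        u=(proj(c,p+R@np.array(o))-[x0,y0]+.5)*4
        cv2.circle(i,tuple(int(v) for v in u),3,col,-1)
    out.append(i)
cv2.imwrite("pics/a3.png",np.hstack(out))
```

```text
(no output)
```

View pics/a3.png

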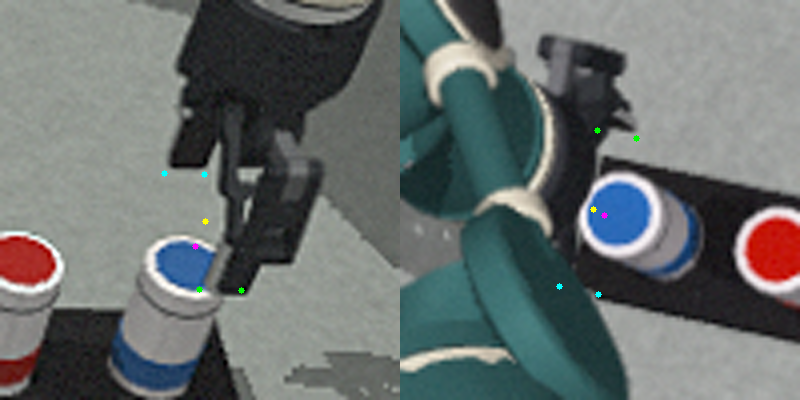

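The projected fingertips fall on the pictured ones (scene crop about (200–240, 290)), so the calibration holds. The lid sits between the jaws. I'll descend and grip.

Emit:
move_arm(series="0 0 0 0.02 0 0.08 1; 0 0 0 0.03 0 0.18 1; 0 0 0 0.03 0 0.28 1; 0 0 0 0.03 0 0.38 1; 0 0 0 0.03 0 0.48 1; 0 0 0 0.03 0 0.58 1; 0 0 0 0.03 0 0.63 1; 0 0 0 0.03 0 0.63 1")

```text
time: 4.3
tool_pos: [0.5275, 0.3511, 0.0989]
tcp_rot: [3.125, -0.308, -0.003]
wrist_force: [-0.3, -0.4, 0.9]
width: 0.999
```

Emit:
move_arm(series="0 0 0 0 0 0 0.5; 0 0 0 0 0 0 0; 0 0 0 0 0 0 -0.5; 0 0 0 0 0 0 -1; 0 0 0 0 0 0 -1; 0 0 0 0 0 0 -1; 0 0 0 0 0 0 -1; 0 0 0 0 0 0 -1", squeeze=70)

```text
time: 5.1
tool_pos: [0.5286, 0.352, 0.1014]
tcp_rot: [-3.126, 0.308, -0.001]
wrist_force: [-1.9, -0.1, 6.1]
width: 0.52
```

Run:
```python
from plan import *
plan((.526,.351,.097),Rdown(-12))
```

```text
t 5.1 pos [0.5286 0.352  0.1014] q [0.548 0.32  1.83  0.    0.991 0.744] F [-1.9 -0.1  6.1] w 0.52
turn [-0.001 -0.     0.006] shift [-0.023  0.015  0.044]
```

Gripped: width 0.52 (about 44 mm), and the arm gives slightly. I'll lift straight up.

Emit:
move_arm(series="0 0 0 0 0 -0.08 -1; 0 0 0 0 0 -0.2 -1; 0 0 0 0 0 -0.33 -1; 0 0 0 0 0 -0.47 -1; 0 0 0 0 0 -0.6 -1; 0 0 0 0 0 -0.74 -1; 0 0 0 0 0 -0.88 -1; 0 0 0 0 0 -1 -1")

```text
time: 5.9
tool_pos: [0.5285, 0.3517, 0.202]
tcp_rot: [-3.126, 0.308, -0.001]
wrist_force: [0.3, -0.5, -2.9]
width: 0.526
```

Run:
```python
from plan import *
plan((.526,.351,.27),Rdown(-12))
from workcell import viewer
import cv2
a=viewer.read_camera("scene")["pixels"][100:280,340:560];b=viewer.read_camera("top")["pixels"][150:300,80:300]
cv2.imwrite("pics/a4.png",np.vstack([cv2.resize(i,None,fx=2,fy=2) for i in(a,b)])[:,:,::-1])
# kinematic fit
D=np.loadtxt("log.txt")
from scipy.optimize import least_squares
def fk(p,q):
    h,a2,a3,d,off,a1,lat0=p
    Rz=lambda a:Ro.from_euler('z',a).as_matrix();Ry=lambda a:Ro.from_euler('y',a).as_matrix()
    R=Rz(q[0]);x=R@np.array([a1,off,h]);R=R@Ry(q[1]);x=x+R@[0,0,a2];R=R@Ry(q[2]);x=x+R@[lat0,0,a3]
    R=R@Rz(q[3])@Ry(q[4]);x=x+R@[0,0,d];return x,R@Rz(q[5])
def res(p): return np.concatenate([fk(p,r[:6])[0]-r[6:9] for r in D])
s=least_squares(lambda p:np.r_[res(p),1e-3*(p-p0)],p0:=np.array([.375,.4,.45,.25,.02,0,0]))
print(s.x.round(4),np.abs(res(s.x)).max())
x,R=fk(s.x,D[-1,:6]);print(R.round(3));print(Ro.from_rotvec(D[-1,9:]).as_matrix().round(3))
```

```text
t 5.9 pos [0.5285 0.3517 0.202 ] q [ 0.548  0.224  1.75  -0.     1.167  0.744] F [ 0.3 -0.5 -2.9] w 0.526
turn [-0.    -0.     0.006] shift [-0.023  0.011 -0.68 ]
[0.2536 0.512  0.5662 0.3275 0.0249 0.     0.0014] 6.11731169575247e-06
[[-0.981  0.195  0.001]
 [ 0.195  0.981  0.001]
 [-0.001  0.001 -1.   ]]
[[ 0.981 -0.195  0.001]
 [-0.195 -0.981  0.001]
 [ 0.001 -0.001 -1.   ]]
```

View pics/a4.png

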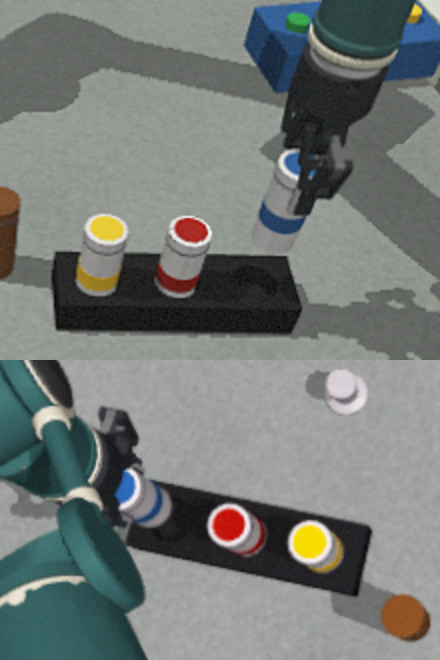

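Held: the nest is empty and the neighbours are unmoved. I'll carry it across, with a small tilt on the way to identify the wrist geometry.

Emit:
move_arm(series="0.01 0 0 0.03 0.08 -0.1 -1; 0.02 0 0 0.07 0.2 -0.2 -1; 0.03 0 0 0.12 0.33 -0.3 -1; 0.04 0 0 0.17 0.46 -0.4 -1; 0.05 0 0 0.22 0.6 -0.5 -1; 0.06 0 0 0.27 0.73 -0.6 -1; 0.06 0 0 0.32 0.87 -0.68 -1; 0.06 0 0 0.37 1 -0.7 -1")

```text
time: 6.8
tool_pos: [0.5454, 0.2448, 0.2713]
tcp_rot: [-3.002, 0.296, -0.02]
wrist_force: [0.3, -0.1, -2.3]
width: 0.524
```

```bash
cat > kin.py <<'E'
from plan import *
from scipy.optimize import least_squares
F=np.diag([-1,-1,1.])
def fk(p,q):
    h,a2,a3,d,off,a1,lat0=p
    Rz=lambda a:Ro.from_euler('z',a).as_matrix();Ry=lambda a:Ro.from_euler('y',a).as_matrix()
    R=Rz(q[0]);x=R@np.array([a1,off,h]);R=R@Ry(q[1]);x=x+R@[0,0,a2];R=R@Ry(q[2]);x=x+R@[lat0,0,a3]
    R=R@Rz(q[3])@Ry(q[4]);x=x+R@[0,0,d];return x,R@Rz(q[5])@F
def fit():
    D=np.loadtxt("log.txt")
    res=lambda p:np.concatenate([fk(p,r[:6])[0]-r[6:9] for r in D])
    p0=np.array([.25,.5,.55,.3,.025,0,0])
    s=least_squares(lambda p:np.r_[res(p),1e-5*(p-p0)],p0,xtol=1e-14,ftol=1e-14)
    e=max(np.abs(fk(s.x,r[:6])[1]-Ro.from_rotvec(r[9:]).as_matrix()).max() for r in D)
    return s.x,np.abs(res(s.x)).max(),e
LO=np.array([-2.63,-.94,.31,-1.31,0,-2.55]);HI=np.array([2.63,2.18,2.57,4.45,2.66,2.55])
def ik(p,X,R,q0):
    f=lambda q:np.r_[(fk(p,q)[0]-X)*5,(fk(p,q)[1]-R).ravel()]
    s=least_squares(f,np.clip(q0,LO+.01,HI-.01),bounds=(LO,HI));return s.x,np.abs(s.fun).max()
E
python3 - <<'E'
from kin import *
plan((.6366,-.231,.27),Rdown(-12))
p,e,eo=fit();print(p.round(4),e,eo)
W=np.array([.672,-.0800,.107]);a=np.radians(63.5);n=np.array([np.cos(a),np.sin(a),1])/2**.5
print("n",n)
X=W+n*(.08+.0864)
rng=np.random.default_rng(0)
level=np.cross(n,[0,0,1]);level/=np.linalg.norm(level)
for psi in range(0,360,15):
    x=Ro.from_rotvec(n*np.radians(psi)).as_matrix()@level;z=-n;R=np.c_[x,np.cross(z,x),z]
    best=None
    for k in range(12):
        q,er=ik(p,X,R,[0.2,.8,1.2,rng.uniform(-1.3,4.4),1.5,rng.uniform(-2,2)])
        if er<1e-3:
            m=np.minimum(q-LO,HI-q).min()
            if best is None or m>best[0]: best=(m,q)
    print(psi,best and (round(best[0],2),best[1].round(2)))
E
```

```text
t 6.8 pos [0.5454 0.2448 0.2713] q [0.321 0.066 1.804 0.116 1.21  0.48 ] F [ 0.3 -0.1 -2.3] w 0.524
turn [-0.06  -0.     0.006] shift [ 1.825  4.455 -0.549]
[0.2518 0.512  0.5662 0.3257 0.0249 0.     0.0014] 1.269791494173944e-10 5.551115123125783e-16
n [0.3155095  0.63281416 0.70710678]
0 (np.float64(0.73), array([ 0.24,  0.69,  1.22, -0.58,  1.77,  0.75]))
15 (np.float64(0.73), array([ 0.24,  0.69,  1.22, -0.58,  1.77,  0.49]))
30 (np.float64(0.73), array([ 0.24,  0.69,  1.22, -0.58,  1.77,  0.23]))
45 (np.float64(0.73), array([ 0.24,  0.69,  1.22, -0.58,  1.77, -0.03]))
60 (np.float64(0.73), array([ 0.24,  0.69,  1.22, -0.58,  1.77, -0.3 ]))
75 (np.float64(0.73), array([ 0.24,  0.69,  1.22, -0.58,  1.77, -0.56]))
90 (np.float64(0.73), array([ 0.24,  0.69,  1.22, -0.58,  1.77, -0.82]))
105 (np.float64(0.73), array([ 0.24,  0.69,  1.22, -0.58,  1.77, -1.08]))
120 (np.float64(0.73), array([ 0.24,  0.69,  1.22, -0.58,  1.77, -1.34]))
135 (np.float64(0.73), array([ 0.24,  0.69,  1.22, -0.58,  1.77, -1.6 ]))
150 (np.float64(0.68), array([ 0.24,  0.69,  1.22, -0.58,  1.77, -1.87]))
165 (np.float64(0.42), array([ 0.24,  0.69,  1.22, -0.58,  1.77, -2.13]))
180 (np.float64(0.16), array([ 0.24,  0.69,  1.22, -0.58,  1.77, -2.39]))
195 None
210 None
225 None
240 None
255 None
270 (np.float64(0.23), array([ 0.24,  0.69,  1.22, -0.58,  1.77,  2.32]))
285 (np.float64(0.49), array([ 0.24,  0.69,  1.22, -0.58,  1.77,  2.06]))
300 (np.float64(0.73), array([ 0.24,  0.69,  1.22, -0.58,  1.77,  1.8 ]))
315 (np.float64(0.73), array([ 0.24,  0.69,  1.22, -0.58,  1.77,  1.54]))
330 (np.float64(0.73), array([ 0.24,  0.69,  1.22, -0.58,  1.77,  1.28]))
345 (np.float64(0.73), array([ 0.24,  0.69,  1.22, -0.58,  1.77,  1.01]))
```

Kinematics are identified and the final pose is well inside the joint ranges. Continuing to the plate.

Emit:
move_arm(series="-0.01 0 0 0.05 0.12 -0.02 -1; -0.02 0 0 0.1 0.25 -0.03 -1; -0.03 0 0 0.15 0.38 -0.05 -1; -0.04 0 0 0.2 0.5 -0.06 -1; -0.05 0 0 0.26 0.63 -0.08 -1; -0.06 0 0 0.31 0.75 -0.09 -1; -0.06 0 0 0.36 0.88 -0.11 -1; -0.06 0 0 0.41 1 -0.12 -1")

```text
time: 7.6
tool_pos: [0.5659, 0.1386, 0.2697]
tcp_rot: [3.126, -0.307, 0.0]
wrist_force: [0.5, -0.3, -2.0]
width: 0.523
```

Emit:
move_arm(series="0 0 0 0.05 0.12 0 -1; 0 0 0 0.1 0.25 0 -1; 0 0 0 0.15 0.38 0 -1; 0 0 0 0.2 0.5 0 -1; 0 0 0 0.26 0.63 0 -1; 0 0 0 0.31 0.75 0 -1; 0 0 0 0.36 0.88 0 -1; 0 0 0 0.41 1 0 -1")

```text
time: 8.4
tool_pos: [0.5865, 0.0322, 0.2696]
tcp_rot: [3.126, -0.308, -0.0]
wrist_force: [-0.3, 0.5, -2.6]
width: 0.525
```

Emit:
move_arm(series="0 0 0 0.05 0.12 0 -1; 0 0 0 0.1 0.25 0 -1; 0 0 0 0.15 0.38 0 -1; 0 0 0 0.2 0.5 0 -1; 0 0 0 0.26 0.63 0 -1; 0 0 0 0.31 0.75 0 -1; 0 0 0 0.36 0.88 0 -1; 0 0 0 0.41 1 0 -1")

```text
time: 9.2
tool_pos: [0.6072, -0.0738, 0.2696]
tcp_rot: [3.126, -0.308, -0.0]
wrist_force: [-0.7, -0.4, -3.4]
width: 0.524
```

Run:
```python
from plan import *
plan((.6366,-.231,.22),Rdown(-12))
```

```text
t 9.2 pos [ 0.6072 -0.0738  0.2696] q [-0.162  0.136  1.726 -0.     1.28   0.035] F [-0.7 -0.4 -3.4] w 0.524
turn [0.    0.    0.006] shift [0.595 1.484 0.496]
```

Emit:
move_arm(series="0 0 0 0.05 0.12 0 -1; 0 0 0 0.1 0.25 0 -1; 0 0 0 0.15 0.38 0 -1; 0 0 0 0.2 0.5 0 -1; 0 0 0 0.26 0.63 0 -1; 0 0 0 0.31 0.75 0 -1; 0 0 0 0.36 0.88 0 -1; 0 0 0 0.4 1 0 -1")

```text
time: 10.0
tool_pos: [0.627, -0.1797, 0.2696]
tcp_rot: [3.126, -0.308, -0.0]
wrist_force: [-0.2, -0.5, -2.7]
width: 0.523
```

Emit:
move_arm(series="0 0 0 0.05 0.12 0 -1; 0 0 0 0.1 0.25 0 -1; 0 0 0 0.15 0.37 0.05 -1; 0 0 0 0.19 0.48 0.12 -1; 0 0 0 0.19 0.48 0.25 -1; 0 0 0 0.19 0.48 0.38 -1; 0 0 0 0.19 0.48 0.5 -1; 0 0 0 0.19 0.48 0.6 -1")

```text
time: 10.8
tool_pos: [0.6353, -0.2284, 0.2074]
tcp_rot: [-3.126, 0.307, 0.004]
wrist_force: [0.4, -0.9, -2.5]
width: 0.521
```

Run:
```python
from plan import *
plan((.6366,-.231,.1324),Rdown(-12))
from workcell import viewer
import cv2
a=viewer.read_camera("scene")["pixels"][200:380,140:360];b=viewer.read_camera("top")["pixels"][110:260,300:520]
cv2.imwrite("pics/a5.png",np.vstack([cv2.resize(i,None,fx=1.8,fy=1.8) for i in(a,b)])[:,:,::-1])
```

```text
t 10.8 pos [ 0.6353 -0.2284  0.2074] q [-0.382  0.295  1.65   0.     1.199 -0.187] F [ 0.4 -0.9 -2.5] w 0.521
turn [-0.     0.001  0.007] shift [0.02  0.024 0.75 ]
```

View pics/a5.png

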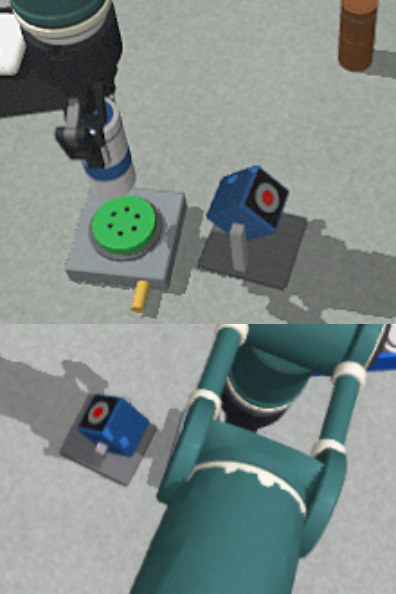

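Emit:
move_arm(series="0 0 0 0.01 0.02 0.1 -1; 0 0 0 0.01 0.02 0.22 -1; 0 0 0 0.01 0.02 0.34 -1; 0 0 0 0.01 0.02 0.46 -1; 0 0 0 0.01 0.02 0.56 -1; 0 0 0 0.01 0.02 0.64 -1; 0 0 0 0.01 0.02 0.7 -1; 0 0 0 0.01 0.02 0.7 -1")

```text
time: 11.7
tool_pos: [0.636, -0.2312, 0.1383]
tcp_rot: [-3.126, 0.308, 0.003]
wrist_force: [0.7, -0.7, -2.2]
width: 0.524
```

Emit:
move_arm(series="0 0 0 0 0 0.03 -1; 0 0 0 0 0 0.06 -1; 0 0 0 0 0 0.09 -1; 0 0 0 0 0 0.12 -1; 0 0 0 0 0 0.15 -1; 0 0 0 0 0 0.17 -1; 0 0 0 0 0 0.17 -1; 0 0 0 0 0 0.17 -1")

```text
time: 12.5
tool_pos: [0.6372, -0.2318, 0.1243]
tcp_rot: [3.126, -0.308, 0.002]
wrist_force: [-3.0, 1.0, 6.6]
width: 0.521
```

Run:
```python
from plan import *
plan((.6366,-.231,.1244),Rdown(-12))
```

```text
t 12.5 pos [ 0.6372 -0.2318  0.1243] q [-0.386  0.369  1.716 -0.     1.056 -0.189] F [-3.   1.   6.6] w 0.521
turn [ 0.    -0.001  0.006] shift [-0.007 -0.006 -0.001]
```

The TCP is at 0.1243, as predicted for fully down, with about 9 N on the plate. I'll push a little more to confirm the hard stop.

Emit:
move_arm(series="0 0 0 0 0 0.02 -1; 0 0 0 0 0 0.04 -1; 0 0 0 0 0 0.06 -1; 0 0 0 0 0 0.08 -1; 0 0 0 0 0 0.1 -1; 0 0 0 0 0 0.1 -1; 0 0 0 0 0 0.1 -1; 0 0 0 0 0 0.1 -1")

```text
time: 13.3
tool_pos: [0.6377, -0.2323, 0.1232]
tcp_rot: [3.125, -0.308, 0.005]
wrist_force: [-17.0, 6.0, 42.4]
width: 0.523
```

Run:
```python
from plan import *
plan((.6366,-.231,.1244),Rdown(-12))
from workcell import viewer
import cv2
a=viewer.read_camera("scene")["pixels"][240:380,160:330]
cv2.imwrite("pics/a6.png",cv2.resize(a,None,fx=3.5,fy=3.5)[:,:,::-1])
```

```text
t 13.3 pos [ 0.6377 -0.2323  0.1232] q [-3.860e-01  3.700e-01  1.716e+00 -1.000e-03  1.052e+00 -1.890e-01] F [-17.    6.   42.4] w 0.523
turn [ 0.001 -0.002  0.006] shift [-0.013 -0.01  -0.012]
```

View pics/a6.png

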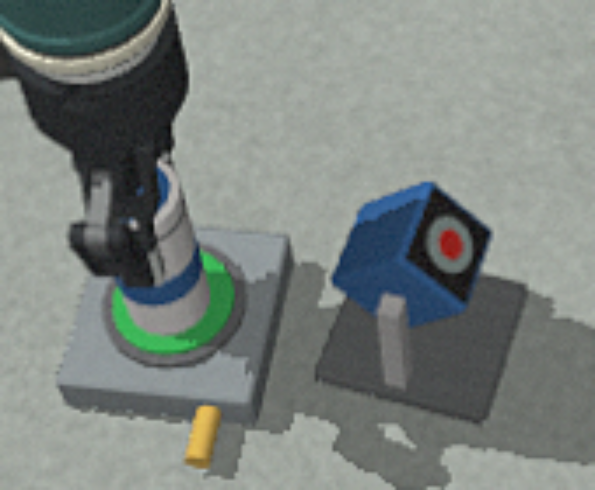

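The hard stop is confirmed: force rose to about 45 N while the TCP moved 1 mm, and the plate is flush in its collar. Lifting.

Emit:
move_arm(series="0 0 0 0 0 -0.06 -1; 0 0 0 0 0 -0.14 -1; 0 0 0 0 0 -0.26 -1; 0 0 0 0 0 -0.4 -1; 0 0 0 0 0 -0.55 -1; 0 0 0 0 0 -0.7 -1; 0 0 0 0 0 -0.85 -1; 0 0 0 0 0 -1 -1")

```text
time: 14.15
tool_pos: [0.6367, -0.2315, 0.214]
tcp_rot: [3.126, -0.308, 0.0]
wrist_force: [-0.5, 0.9, -2.2]
width: 0.522
```

Emit:
move_arm(series="0 0 0 0 0 -0.12 -1; 0 0 0 0 0 -0.25 -1; 0 0 0 0 0 -0.38 -1; 0 0 0 0 0 -0.5 -1; 0 0 0 0.05 -0.1 -0.63 -1; 0 0 0 0.1 -0.2 -0.75 -1; 0 0 0 0.15 -0.3 -0.85 -1; 0 0 0 0.2 -0.4 -0.9 -1")

```text
time: 14.95
tool_pos: [0.6654, -0.1951, 0.3044]
tcp_rot: [3.126, -0.307, 0.003]
wrist_force: [0.5, 0.3, -3.2]
width: 0.526
```

```bash
cat > fin.py <<'E'
from kin import *
import sys
W=np.array([.672,-.0800,.107]);a=np.radians(63.5);n=np.array([np.cos(a),np.sin(a),1])/2**.5
R0=Rdown(-12)
R=Ro.align_vectors([-n],[[0,0,-1.]])[0].as_matrix()
ax=np.cross([0,0,1.],n);ax/=np.linalg.norm(ax)
Rf=Ro.from_rotvec(ax*np.pi/4).as_matrix()@R0
L=.0856
E
python3 - <<'E'
from fin import *
p=fit()[0]
print(Rf[:,2],-n)
q,er=ik(p,W+n*(.25),Rf,[.24,.7,1.2,-.6,1.77,0]);print(q,er)
q,er=ik(p,W+n*(.08+L),Rf,[.24,.7,1.2,-.6,1.77,0]);print(q,er)
plan(W+n*.25,Rf)
E
```

```text
[-0.3155095  -0.63281416 -0.70710678] [-0.3155095  -0.63281416 -0.70710678]
[ 0.2938244   0.73984344  1.03457807 -0.57673933  1.90947684  0.46171964] 5.562217353372034e-13
[ 0.24326377  0.68964176  1.22538201 -0.5805811   1.76513127  0.49910274] 8.384865024524402e-11
t 14.95 pos [ 0.6654 -0.1951  0.3044] q [-0.321  0.273  1.5    0.     1.367 -0.126] F [ 0.5  0.3 -3.2] w 0.526
turn [-0.362 -0.097  0.006] shift [ 0.307 -2.847  0.206]
```

Emit:
move_arm(series="0 0 0 0.01 -0.1 0 -1; 0 0 0 0.02 -0.22 0 -1; 0 0 0 0.04 -0.35 0 -1; 0 0 0 0.05 -0.48 0 -1; 0 0 0 0.07 -0.61 0 -1; 0 0 0 0.08 -0.74 0 -1; 0 0 0 0.1 -0.87 0 -1; 0 0 0 0.11 -1 0 -1")

```text
time: 15.75
tool_pos: [0.6947, -0.0991, 0.3027]
tcp_rot: [3.126, -0.308, 0.0]
wrist_force: [0.2, -0.8, -3.5]
width: 0.524
```

Emit:
move_arm(series="0 0 0 0.01 -0.12 0 -1; 0 0 0 0.02 -0.25 0 -1; -0.02 -0.005 0 0.04 -0.37 0 -1; -0.05 -0.013 0 0.05 -0.5 0 -1; -0.09 -0.024 0 0.07 -0.62 0 -1; -0.13 -0.035 0 0.08 -0.75 0 -1; -0.17 -0.046 0 0.1 -0.87 0 -1; -0.2 -0.054 0 0.11 -1 0 -1")

```text
time: 16.55
tool_pos: [0.7253, -0.0025, 0.3025]
tcp_rot: [2.713, -0.267, -0.212]
wrist_force: [0.2, -0.4, -3.3]
width: 0.519
```

Run:
```python
from fin import *
plan(W+n*.25,Rf)
```

```text
t 16.55 pos [ 0.7253 -0.0025  0.3025] q [ 0.121  0.485  1.273 -0.362  1.629  0.341] F [ 0.2 -0.4 -3.3] w 0.519
turn [-0.161 -0.044  0.006] shift [ 0.094 -0.842 -0.183]
```

Emit:
move_arm(series="-0.03 -0.008 0 0.01 -0.12 -0.02 -1; -0.06 -0.016 0 0.02 -0.25 -0.05 -1; -0.09 -0.024 0 0.04 -0.38 -0.08 -1; -0.12 -0.033 0 0.06 -0.5 -0.11 -1; -0.15 -0.041 0 0.07 -0.62 -0.14 -1; -0.16 -0.044 0 0.09 -0.75 -0.17 -1; -0.16 -0.044 0 0.09 -0.84 -0.18 -1; -0.16 -0.044 0 0.09 -0.84 -0.18 -1")

```text
time: 17.35
tool_pos: [0.75, 0.0781, 0.2825]
tcp_rot: [2.378, -0.232, -0.35]
wrist_force: [0.5, 0.2, -2.1]
width: 0.522
```

Run:
```python
from fin import *
plan(W+n*(.08+L),Rf)
```

```text
t 17.35 pos [0.75   0.0781 0.2825] q [ 0.293  0.736  1.041 -0.573  1.903  0.449] F [ 0.5  0.2 -2.1] w 0.522
turn [-0.002 -0.001  0.007] shift [0.004 0.012 0.831]
```

Emit:
move_arm(series="-0.002 -0.001 0 0 0.01 0.1 -1; -0.002 -0.001 0 0 0.01 0.22 -1; -0.002 -0.001 0 0 0.01 0.34 -1; -0.002 -0.001 0 0 0.01 0.46 -1; -0.002 -0.001 0 0 0.01 0.58 -1; -0.002 -0.001 0 0 0.01 0.7 -1; -0.002 -0.001 0 0 0.01 0.79 -1; -0.002 -0.001 0 0 0.01 0.83 -1")

```text
time: 18.15
tool_pos: [0.7229, 0.0222, 0.2246]
tcp_rot: [2.372, -0.235, -0.355]
wrist_force: [-0.3, 0.4, -2.0]
width: 0.524
```

Run:
```python
from fin import *
from h import *
plan(W+n*(.08+L),Rf)
from workcell import viewer
s=bot.read_state();Rt=Ro.from_rotvec(s["tcp_rot"]).as_matrix();B=s["tool_pos"]+Rt[:,2]*L
print("base rel along n",(B-W)@n,"off",(B-W)-n*((B-W)@n))
out=[]
for nm,(x0,y0) in (("scene",(200,190)),("top",(290,80))):
    c=viewer.read_camera(nm);i=c["pixels"][:,:,::-1].copy()
    cv2.imwrite(f"pics/full_{nm}.png",i)
    i=cv2.resize(i[y0:y0+180,x0:x0+190],None,fx=4,fy=4,interpolation=cv2.INTER_CUBIC)
    for X,col in((W,(0,255,0)),(W+n*.08,(255,0,255)),(B,(0,255,255)),(B-Rt[:,2]*.11,(0,255,255))):
        u=(proj(c,X)-[x0,y0]+.5)*4;cv2.circle(i,tuple(int(v) for v in u),4,col,-1)
    cv2.imwrite(f"pics/f_{nm}.png",cv2.resize(i,None,fx=.75,fy=.75))
```

```text
t 18.15 pos [0.7229 0.0222 0.2246] q [ 0.241  0.687  1.229 -0.582  1.765  0.485] F [-0.3  0.4 -2. ] w 0.524
turn [0.    0.001 0.006] shift [ 0.007 -0.023 -0.017]
base rel along n 0.07828821052004606 off [-0.00099794 -0.00147554  0.00176579]
```

View pics/f_scene.png

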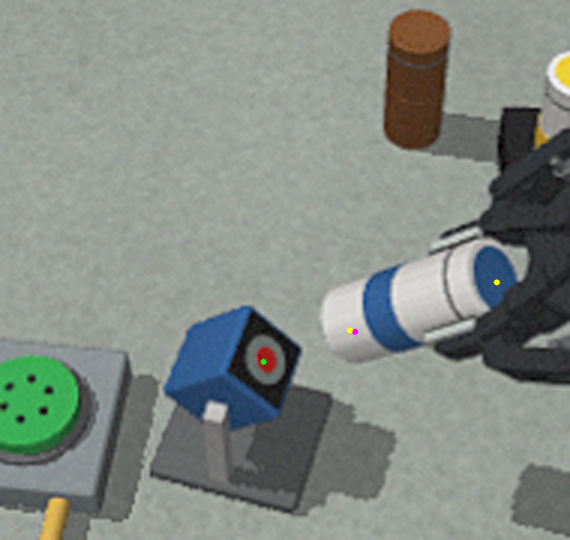

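View pics/f_top.png

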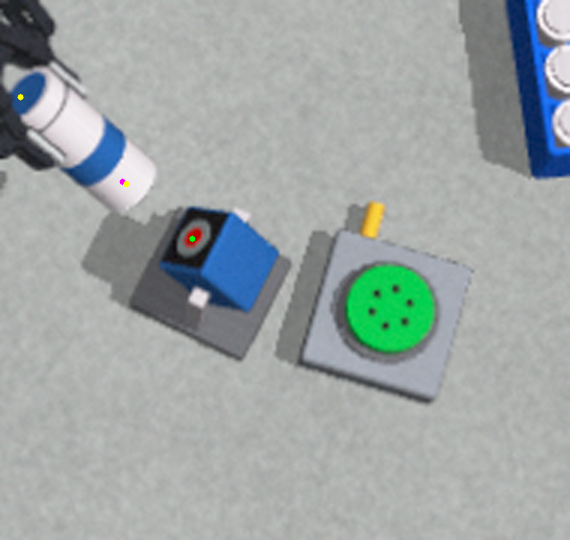

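View pics/full_scene.png

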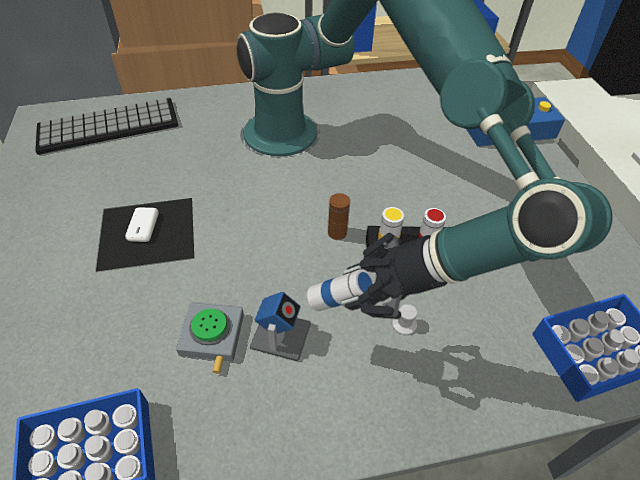

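The canister points squarely at the lens in both views. The scene crop has the lid at (497,280), the base at about (350,330) and the lens at (263,361), all nearly collinear. The plate is back up and the other objects are in place. I'll make a 2 mm correction, settle, and hand in.

Emit:
move_arm(series="0 0 0 0 -0.01 -0.01 -1; 0 0 0 0 -0.02 -0.02 -1; 0 0 0 0 -0.02 -0.02 -1; 0 0 0 0 -0.02 -0.02 -1; 0 0 0 0 -0.02 -0.02 -1; 0 0 0 0 -0.02 -0.02 -1; 0 0 0 0 -0.02 -0.02 -1; 0 0 0 0 -0.02 -0.02 -1")

```text
time: 19.05
tool_pos: [0.7244, 0.0258, 0.2257]
tcp_rot: [2.372, -0.235, -0.353]
wrist_force: [0.4, 0.5, -2.1]
width: 0.525
```

Run:
```python
from fin import *
plan(W+n*(.08+L),Rf)
s=bot.read_state();print(np.abs(s["joint_vel"]).max(),s["torque"])
from h import *
from workcell import viewer
c=viewer.read_camera("scene");S=load("scene0.npz")
hue=lambda a,b:(lambda h:(h[...,0]>=a)&(h[...,0]<=b)&(h[...,1]>110)&(h[...,2]>50))
print([blobs(k,(375,200,410,228),hue(18,35),1)[0][0] for k in(S,c)])
white=lambda h:(h[...,1]<40)&(h[...,2]>200)
print([blobs(k,(115,195,170,255),white,1)[0][0] for k in(S,c)])
red=lambda h:((h[...,0]<8)|(h[...,0]>172))&(h[...,1]>110)&(h[...,2]>50)
print([blobs(k,(415,200,450,222),red,1)[0][0] for k in(S,c)])
print(bot.finish_job())
```

```text
t 19.05 pos [0.7244 0.0258 0.2257] q [ 0.244  0.69   1.222 -0.58   1.769  0.486] F [ 0.4  0.5 -2.1] w 0.525
turn [0.    0.    0.006] shift [ 0.004 -0.003  0.019]
0.001353678378866486 [ 0.61305429 -0.32125708  0.01670168]
[array([392.94871795, 213.75      ]), array([392.99354839, 213.77419355])]
[array([140.24919614, 222.87138264]), array([140.40752351, 222.95141066])]
[array([435.03947368, 214.61842105]), array([435.03947368, 214.61842105])]
the job is handed in; nothing more can be done
None
```

I handed the job in at about 19 s of the 45 s. The blue canister is held in the air with its base facing the reader, by my measurements about 80 mm from the window and within a few mm of its line of sight. No verdict is reported.

- **Pick:** I drew the blue canister out of its nest by a grip near the lid.
- **Press:** I pressed it upright onto the plate. The plate reached its hard stop: the force rose to about 45 N while the tool moved only 1 mm. The TCP was at about 0.124 m, which is where it should be with the plate fully down.
- **Final pose:** After lifting and tipping it 45°, the tool was within about 2 mm of the planned pose and still, with the grip unchanged (opening 0.525). The measured force of about 2 N was just the canister's weight.
- **Other objects:** The yellow and red canisters and the mouse moved less than 0.2 px in the scene picture. I checked the fitting only by eye, and it looked standing and unmoved.

**Disagreement with the text:** the task says the reader looks "somewhat back towards" the robot. Both cameras show its line of sight going left and slightly ahead (azimuth about 63.5°, 45° up). The window corners, triangulated from both views, and the foot edges agree on this, so I used the measured direction. The check of the final pose rests on that direction.

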